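Hook the jar lid out from under the drying rack and put it back on its jar

ROBOT

A 6-joint arm with a two-finger parallel gripper is mounted at the origin on the work surface. World frame = base frame: x ahead of the robot, y to its left, z up, the work surface at z = 0. Lengths are in m, angles in rad, forces in N, time in s.
With the tool pointing down it reaches from about 0.35 to 0.775 m from the base axis. Payload 7.3 kg.
Tool frame: the origin (TCP) lies at the very end of the fingers, on their centre line; the grasp point (between the pads) lies 19 mm behind it; z points along the fingers, x is the direction in which the jaws open and shut, and the axes are right-handed (so a half turn about z gives the same grasp; the last joint's range is limited). The gripper opens to 92 mm and grips with 3 to 60 N. Pads are 19 mm wide; open, the fingers measure 130 mm over their backs; the gripper's body (75 mm by 190 mm) begins 47 mm behind the grasp point.
Start: joints at [-1.39, 0.342, 1.524, -0, 1.275, -0.146], TCP at [0.169, -0.497, 0.227] pointing down, gripper open.
Joint ranges: [-2.53, 2.53], [-0.77, 2.02], [0.04, 2.7], [-1, 4.14], [0.28, 2.66], [-3.11, 3.11]. Speed limits (rad/s): [2.57, 2.57, 3.14, 3.14, 3.14, 3.14].

INTERFACE

Orientations are given as [roll, pitch, yaw] about the fixed x, y, z axes, in that order (R = Rz(yaw) Ry(pitch) Rx(roll)).
In Python, from cell import observe, read_camera, camera_params, hand_in gives the robot as it stands.
- The arm moves only by the tool apply_moves, never from a script. Its argument "increments" is a list of rows, each an object with "grip": the opening, from 0 (shut) to 1 (fully open); "linear": the shift along the world's x, y, z in mm, a list of three; "turn": the turn, a rotation vector about the world's x, y, z in units of 6 degrees (1.0 is 6 degrees), a list of three. A call has 1 to 10 rows; each row is the pose to reach, as a shift and turn from the pose commanded when the call began; what a row does not reach only later rows make up. A row lasts 1/10 s, in which the tool goes at most 50 mm and 8.59 degrees, less where a joint would pass 70% of its speed; a pose out of reach is approached as far as the arm can. A call with a gripper value outside its range is refused whole. The fingers move at their own pace and stop on an object; "grip_force" is the grip in N (left out, the last holds). Time passes only in rows, so rows that repeat a pose let the fingers close. It gives the time, the measured TCP pose, the force and the opening at its end, in the units of the state.
- observe(): the state, without advancing time (a new reading comes with each control period).
- read_camera(name): name is "scene" or "top" or "wrist"; returns the picture (400x640x3 uint8, red, green, blue); there is no depth.
- camera_params(name): a dict with "camera_matrix" (3x3 intrinsics, pixels), "world_to_cam" (4x4, takes a point from world to camera coordinates); the wrist camera has in their place "hand_eye" (4x4, takes a point from camera to tool coordinates, whose origin is the TCP and whose axes are the tool frame's). Camera axes: x right, y up, looking along -z (the intrinsics and any distortion apply to the point x, -y, -z); pixel columns grow to the right and rows downward; lengths in m; the calibration is good to about 2 mm. A picture is of the moment at which its call begins: read the wrist's pose just before it. camera_params takes no time and is no camera call.
- hand_in(): hands the job in, once; it reports no verdict.
The state is a dict: "time": time; "qpos": joint angles; "qvel": joint speeds; "joint_efforts": joint torques, N m; "tool_pos": TCP position; "tool_rot": TCP orientation; "contact_force": force on the tool from outside, world axes, zero at the start; "torque": the same for the moment, N m; "opening": finger opening in m.
Only numpy, scipy, OpenCV 4.12 (cv2) and the standard library are available. Lean on these libraries where they do the work, as an engineer would, in place of code of your own. Each camera call takes 0.05 s, during which the arm holds its last target.

TASK

The lid of the white porcelain jar has slid under the low wire drying rack, where no hand gets at it. Take the wooden-handled hook, draw the lid with it out from under the rack's front edge until the whole lid is in the open, and lay the hook down flat on the cart. Then pick the lid up by its knob and set it gently on the jar, seated in the mouth.

Things in the scene. Friction and masses are not known exactly. Their poses are not given: they have to be found in the camera images.
- hook: Hook tool lying flat. Origin: underside of handle, at the grip place (near centre of mass); +x from handle to hook, z up. Wooden handle 24 wide (y), 32 tall, x -90..50 mm. Rod 10 thick at y 0, axis 9 up, to x 180. Crossbar x 180..192, y -5..93, 18 tall, ends in a lip (y 85..93) turned back to x 164. Pocket open to -x, y 5..85 wide. Handle and crossbar undersides in one plane, z 0.
- lid: White porcelain lid with a knob, upright under the rack. Origin: centre of underside. Flange 48 mm across, 0-8 mm high; round plate 72 across, 8-15; cylindrical knob 24 across, 15-45. Starts 55 to 75 mm behind the rack's front edge. A stoneware dish with no knob (68 across, 22 high) stands under the rack some 150 mm to one side of it: not wanted.
- jar: White porcelain jar without handle, open on top, on the 15 mm thick plywood board at the robot's right. 70 mm outside diameter, 85 tall, mouth 60 across. Origin: centre of underside. Lid seated: its plate rests on the rim, its origin 77 mm above the jar's. The copper-red cup with a handle is another vessel.
- rack: Fixed rack of steel wire mesh (30 mm grid) on four legs, 360 mm wide (y), 210 deep (x). Origin: on the cart under the middle of its front edge (nearest the robot); +x points in under the rack, -x to the open, clear cart before it, z up. Mesh 115 mm above the cart, 110 free below; legs at y -180 and 180; front open between them.

How it is judged:
By the outcome, as a careful person would: the job done as asked, in the order asked, and still so for the second after the job is handed in, with the robot touching nothing.
It also fails if it takes over 61 s, if anything falls off the work surface, if the arm or the gripper's body presses on something with over 40 N, if the wrist force passes 120 N, or if a joint passes its speed limit or range.

## Working session

There is one attempt and no reset: what is moved stays moved. The work goes in short steps, Python scripts to look and compute and a tool call to move; the robot and the scene stay as the last step left them, time stands still between calls to the robot, and variables do not carry over. Pictures are saved under pics/ and viewed, and the job is handed in when it is done.

Besides the shell and the picture viewer there is one more tool, called after "Request:" as name(argument=value, ...) on one line, values as JSON. apply_moves: Moves the arm, as the interface text tells. Its arguments: {"type":"object","properties":{"increments":{"type":"array","items":{"type":"object","properties":{"grip":{"type":"number"},"linear":{"type":"array","items":{"type":"number"}},"turn":{"type":"array","items":{"type":"number"}}}}},"grip_force":{"type":"number"}},"required":["increments"]}

```bash
ls; mkdir -p pics
python3 - <<'E'
from cell import *
import cv2
o=observe(); print(o)
for n in ["scene","top","wrist"]:
    im=read_camera(n); cv2.imwrite(f"pics/{n}0.png",im[:,:,::-1]); print(n,camera_params(n))
E
```

```text
pics
{'time': 0.0, 'qpos': array([-1.38999007e+00,  3.42730004e-01,  1.52504222e+00, -2.15670876e-05,
        1.27539148e+00, -1.45987145e-01]), 'qvel': array([ 0.00124652,  0.00011532,  0.00127144,  0.00010512, -0.00017296,
       -0.00070328]), 'joint_efforts': array([-2.27049910e-03, -4.31254148e+01, -2.44219440e+01,  7.15970015e-02,
        5.59912249e-02, -1.11118381e-04]), 'tool_pos': array([ 0.1684743 , -0.49679235,  0.22603239]), 'tool_rot': array([-3.14138452e+00,  1.55733400e-03, -1.24399647e+00]), 'contact_force': array([-0.52859286, -1.40005137, -1.0761273 ]), 'torque': array([-0.04939572,  0.03043749,  0.02313214]), 'opening': 0.09158086193810065}
scene {'camera_matrix': array([[443.04681267,   0.        , 317.79407288],
       [  0.        , 443.04681267, 202.89119301],
       [  0.        ,   0.        ,   1.        ]]), 'world_to_cam': array([[-0.35377844,  0.93526389,  0.01105786,  0.23637127],
       [-0.76593526, -0.29647212,  0.57048002,  0.42074403],
       [ 0.53682771,  0.19335393,  0.82123704, -1.45493431],
       [ 0.        ,  0.        ,  0.        ,  1.   
[... 281 characters left out ...]
15, -0.01934779,  0.12754429, -0.55505051],
       [-0.12766982, -0.00539319,  0.99180206, -1.09730614],
       [ 0.        ,  0.        ,  0.        ,  1.        ]])}
wrist {'camera_matrix': array([[351.06107188,   0.        , 323.08857276],
       [  0.        , 351.06107188, 201.49623599],
       [  0.        ,   0.        ,   1.        ]]), 'hand_eye': array([[ 9.99999864e-01,  3.07508090e-04, -4.20977921e-04,
         1.43776668e-04],
       [ 1.87598577e-04, -9.65672900e-01, -2.59761074e-01,
        -6.95136427e-02],
       [-4.86405602e-04,  2.59760959e-01, -9.65672826e-01,
        -1.58222540e-01],
       [ 0.00000000e+00,  0.00000000e+00,  0.00000000e+00,
         1.00000000e+00]])}
```

View pics/scene0.png

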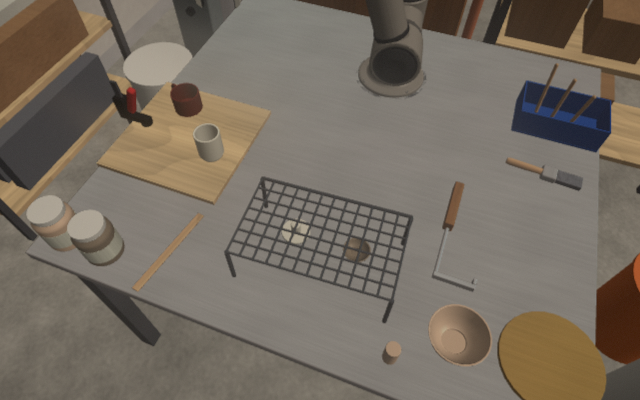

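View pics/top0.png

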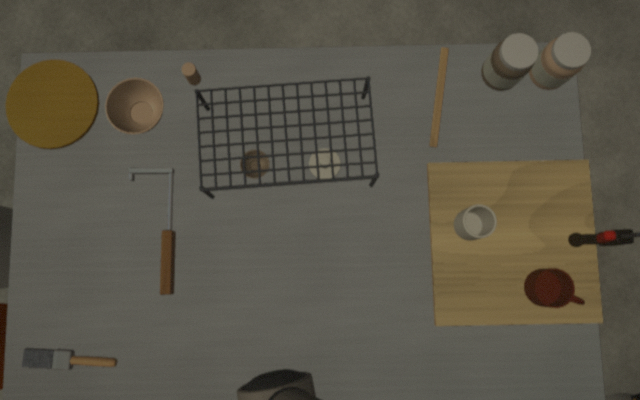

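View pics/wrist0.png

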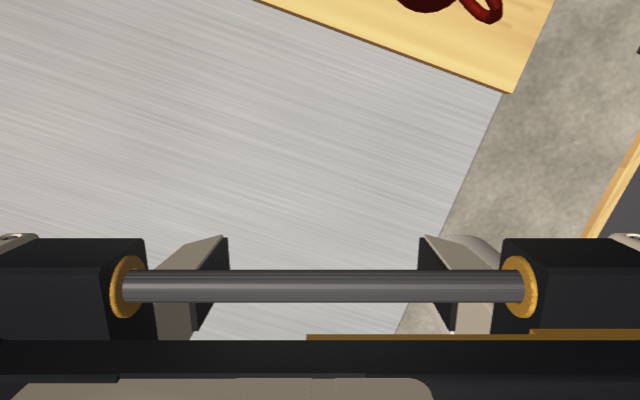

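Top view: the hook's handle is at about (167,262), with its crossbar at (130–172,172). The lid is the white disc near (325,164), the dish is at (256,164), the jar at (475,222), and the rack's front edge runs from (203,190) to (377,177). Next I'll measure these.

```bash
cat > h.py <<'E'
from cell import *
import cv2, numpy as np
from scipy.spatial.transform import Rotation as R
P={n:camera_params(n) for n in ["scene","top","wrist"]}
def cam(n,o=None):
    K=P[n]["camera_matrix"]
    if n=="wrist":
        T=np.eye(4);T[:3,:3]=R.from_euler("xyz",o["tool_rot"]).as_matrix();T[:3,3]=o["tool_pos"]
        return K,T@P[n]["hand_eye"]
    return K,np.linalg.inv(P[n]["world_to_cam"])
def ray(n,uv,o=None):
    K,C=cam(n,o); u,v=uv
    d=np.array([(u-K[0,2])/K[0,0],-(v-K[1,2])/K[1,1],-1.]); d=C[:3,:3]@d
    return C[:3,3],d/np.linalg.norm(d)
def hit(n,uv,z,o=None):
    c,d=ray(n,uv,o); return c+d*(z-c[2])/d[2]
def proj(n,p,o=None):
    K,C=cam(n,o); q=np.linalg.inv(C)@np.append(p,1); 
    return np.array([K[0,0]*q[0]/-q[2]+K[0,2],K[1,1]*-q[1]/-q[2]+K[1,2]])
def tri(a,ua,b,ub,o=None):
    c1,d1=ray(a,ua,o);c2,d2=ray(b,ub,o)
    s=np.linalg.lstsq(np.c_[d1,-d2],c2-c1,rcond=None)[0]
    p,q=c1+d1*s[0],c2+d2*s[1]; return (p+q)/2,np.linalg.norm(p-q)
E
python3 - <<'E'
from h import *
im=cv2.imread("pics/top0.png")
def crop(src,x0,y0,x1,y1,s,name):
    cv2.imwrite(name,cv2.resize(im[y0:y1,x0:x1],None,fx=s,fy=s,interpolation=cv2.INTER_CUBIC))
im=cv2.convertScaleAbs(im,alpha=1.6)
crop(im,110,150,240,310,3.7,"pics/c1.png"); crop(im,190,70,390,210,4,"pics/c2.png"); crop(im,440,190,520,250,8,"pics/c3.png")
im=cv2.imread("pics/top0.png")
hsv=cv2.cvtColor(im,cv2.COLOR_BGR2HSV)
m=cv2.inRange(hsv,(3,90,40),(20,255,255)); m[:, :140]=0;m[:,200:]=0;m[:220]=0
c=max(cv2.findContours(m,0,1)[0],key=cv2.contourArea); r=cv2.minAreaRect(c); b=cv2.boxPoints(r);print(r)
for p in b: print(p,hit("top",p,.032)[:2])
for n,p in [("crossR",(172,170)),("crossL",(130,171))]: print(n,hit("top",p,.018)[:2])
for p in [(203,190),(377,177),(197,92),(369,80)]: print("rack",hit("top",p,.115)[:2])
E
```

```text
((166.9259796142578, 262.0347900390625), (13.2643461227417, 64.2004165649414), 1.3971810340881348)
[159.51308 293.96375] [0.38611318 0.30234343]
[161.07848 229.78241] [0.52440063 0.30149275]
[174.33888 230.10583] [0.52313509 0.27252306]
[172.77348 294.28717] [0.38490547 0.27382423]
crossR [0.6598436  0.28355679]
crossL [0.65946134 0.37779977]
rack [0.59577573 0.19288507]
rack [ 0.61560612 -0.16222826]
rack [0.80368843 0.20707303]
rack [ 0.82205308 -0.15270494]
```

View pics/c1.png

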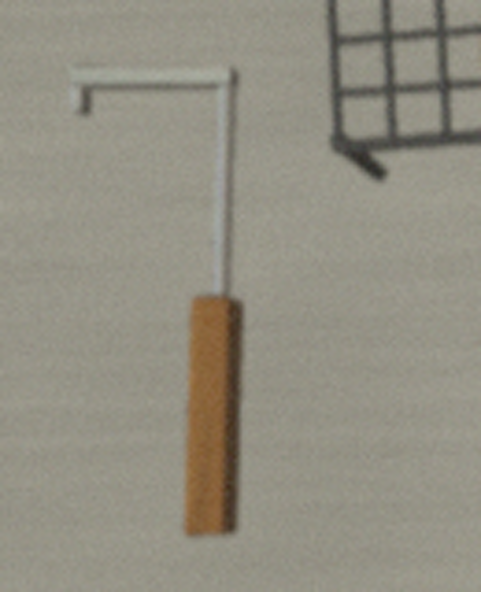

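View pics/c2.png

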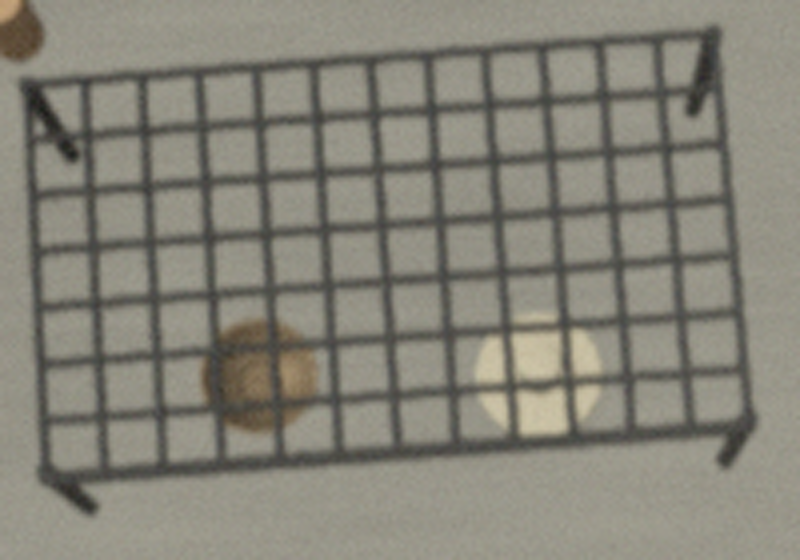

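View pics/c3.png

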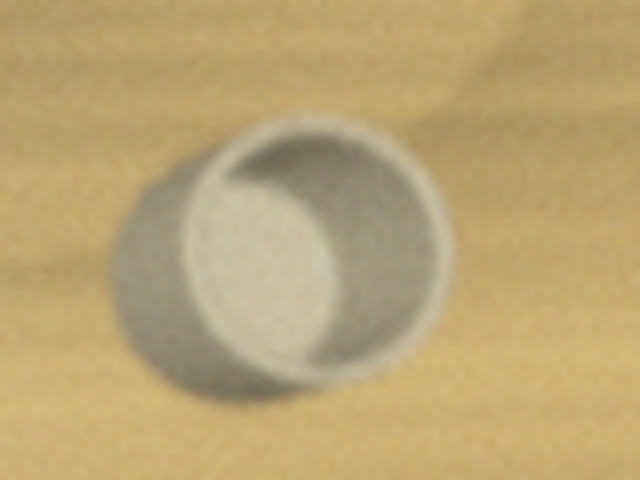

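Run:
```python
from h import *
f=lambda x,y:(x/3.7+110-.36,y/3.7+150-.36)
hr=hit("top",f(204,533),.032);hf=hit("top",f(209.5,298),.032);
print("handle rear,front",hr,hf,np.linalg.norm(hf-hr))
c0=hit("top",f(75,67),.018);c1=hit("top",f(235,69),.018); print("cross front L,R",c0,c1,np.linalg.norm(c1-c0))
d=hf-hr; print("yaw handle",np.arctan2(d[1],d[0])); e=c0-c1; print("yaw cross",np.arctan2(-e[0],e[1]))
print("rod at handle & crossbar",hit("top",f(221,294),.014),hit("top",f(227,90),.014))
g=lambda x,y:(x/4+190-.375,y/4+70-.375)
lid=hit("top",g(540,375),.015);print("lid",lid, [np.linalg.norm(hit("top",g(475,375),.015)-hit("top",g(604,375),.015))])
print("knob",hit("top",g(540,362),.045))
print("dish",hit("top",g(264,373),.02))
A=hit("top",g(45,474),.115);B=hit("top",g(752,427),.115);C=hit("top",g(28,85),.115);D=hit("top",g(714,33),.115)
print("rack",A,B,C,D,np.linalg.norm(A-B),np.linalg.norm(A-C))
x=np.array([-(A-B)[1],(A-B)[0]])[:2]; x=(A-B)[:2]; x/=np.linalg.norm(x); xx=np.array([x[1],-x[0]]); print("rack x dir",xx,np.arctan2(xx[1],xx[0])); M=(A+B)[:2]/2
print("mid",M,"lid in rack",(lid[:2]-M)@xx,(lid[:2]-M)@x)
k=lambda x,y:(x/8+440-.44,y/8+190-.44)
print("jar",hit("top",k(318.5,249),.1),np.linalg.norm(hit("top",k(182,249),.1)-hit("top",k(455,249),.1)))
s=cv2.imread("pics/scene0.png");s=cv2.convertScaleAbs(s,alpha=1.5)
for n,p in [("lid",lid),("jar",hit("top",k(318.5,249),.1)),("hr",hr),("hf",hf),("c0",c0),("c1",c1),("A",A),("B",B)]:
    u=proj("scene",p);print(n,u); cv2.circle(s,(int(u[0]),int(u[1])),2,(0,0,255),-1)
cv2.imwrite("pics/s1.png",cv2.resize(s[100:340,180:500],None,fx=2.4,fy=2.4))
```

```text
handle rear,front [0.38647845 0.29103901 0.032     ] [0.52331104 0.29015727 0.032     ] 0.13683543715526103
cross front L,R [0.66689907 0.37819349 0.018     ] [0.66370046 0.281028   0.018     ] 0.09721812263084939
yaw handle -0.006443837532827843
yaw cross -0.03290730269407844
rod at handle & crossbar [0.52739203 0.28842776 0.014     ] [0.65169051 0.28678738 0.014     ]
lid [ 0.66873436 -0.05851342  0.015     ] [np.float64(0.07235006758727516)]
knob [ 0.66920335 -0.05794753  0.045     ]
dish [0.67187313 0.09585157 0.02      ]
rack [0.5997397 0.1972547 0.115    ] [ 0.61687655 -0.16354649  0.115     ] [0.80614954 0.20788075 0.115     ] [ 0.82672249 -0.15102946  0.115     ] 0.36120793739108426 0.20668317364052305
rack x dir [0.99887394 0.04744318] 0.047460996037326744
mid [0.60830812 0.01685411] lid in rack 0.056782511347827816 -0.07814946950001787
jar [ 0.52362577 -0.36985205  0.1       ] 0.06954067046588044
lid [295.63144557 229.41829552]
jar [205.93803743 131.90344414]
hr [459.35029922 181.32777901]
hf [448.87177558 222.31020206]
c0 [473.38322729 287.15766383]
c1 [431.66387956 272.0282495 ]
A [410.7764028  216.83858531]
B [262.02315903 176.85491643]
```

View pics/s1.png

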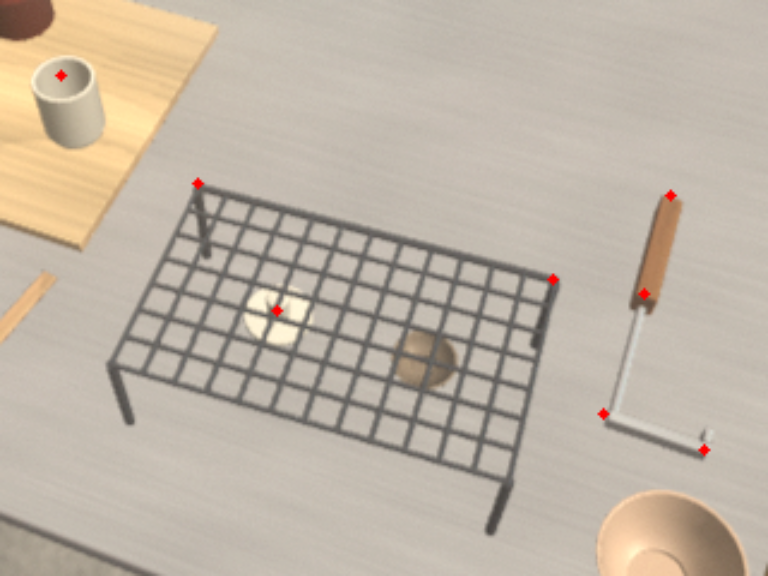

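The scene view agrees: all reprojected points land on their objects. Estimates:

| Item | Position / pose |
|---|---|
| Hook origin | (0.475, 0.290), yaw about -0.012 |
| Lid | (0.669, -0.058), 57 mm behind the rack edge |
| Rack front edge at the lid | x about 0.612, rack yaw 0.047 |
| Jar | (0.524, -0.370) |

Plan: carry the hook in raised above the knob, lower it behind the lid, then draw.

Request:
apply_moves(increments=[{"grip":1,"linear":[280,350,-20],"turn":[0,0,-3.24]},{"grip":1,"linear":[280,350,-20],"turn":[0,0,-3.24]},{"grip":1,"linear":[280,350,-20],"turn":[0,0,-3.24]},{"grip":1,"linear":[280,350,-20],"turn":[0,0,-3.24]},{"grip":1,"linear":[280,350,-20],"turn":[0,0,-3.24]},{"grip":1,"linear":[280,350,-20],"turn":[0,0,-3.24]},{"grip":1,"linear":[280,350,-20],"turn":[0,0,-3.24]},{"grip":1,"linear":[280,350,-20],"turn":[0,0,-3.24]},{"grip":1,"linear":[280,350,-20],"turn":[0,0,-3.24]},{"grip":1,"linear":[280,350,-20],"turn":[0,0,-3.24]}], grip_force=40)

```text
time: 1.15
tool_pos: [0.4508, -0.1428, 0.2063]
tool_rot: [-3.141, 0.002, -1.577]
contact_force: [0.2, -0.9, -0.3]
opening: 0.0919
```

Request:
apply_moves(increments=[{"grip":1,"linear":[26,50,0]},{"grip":1,"linear":[26,437,-87]},{"grip":1,"linear":[26,437,-87]},{"grip":1,"linear":[26,437,-87]},{"grip":1,"linear":[26,437,-87]},{"grip":1,"linear":[26,437,-87]},{"grip":1,"linear":[26,437,-87]},{"grip":1,"linear":[26,437,-87]},{"grip":1,"linear":[26,437,-87]},{"grip":1,"linear":[26,437,-87]}])

```text
schema error: expected keys grip, linear, turn
```

Request:
apply_moves(increments=[{"grip":1,"linear":[0,0,0]},{"grip":1,"linear":[0,0,0]},{"grip":1,"linear":[0,0,0]}])

```text
schema error: expected keys grip, linear, turn
```

Run:
```python
from h import *
o=observe(); im=read_camera("wrist"); cv2.imwrite("pics/w1.png",im[:,:,::-1]);print(o["tool_pos"],o["tool_rot"])
for x in (.05,.02,0):
  print(proj("wrist",[.475+x,.29-.0005,.032],o))
```

```text
[ 0.45080914 -0.14277071  0.20629503] [-3.14124986e+00  1.51195347e-03 -1.57726551e+00]
[-150.12180029  105.22176952]
[-138.71815851  138.42545391]
[-131.41071709  159.70233924]
```

View pics/w1.png

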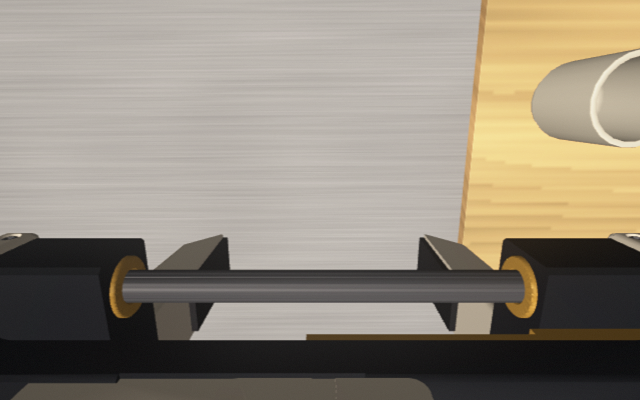

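The move was refused because every row needs a "turn". The picture shows only open cart and the jar at upper right, so I'm resending it.

Request:
apply_moves(increments=[{"grip":1,"linear":[26,50,0],"turn":[0,0,0]},{"grip":1,"linear":[26,437,-87],"turn":[0,0,0]},{"grip":1,"linear":[26,437,-87],"turn":[0,0,0]},{"grip":1,"linear":[26,437,-87],"turn":[0,0,0]},{"grip":1,"linear":[26,437,-87],"turn":[0,0,0]},{"grip":1,"linear":[26,437,-87],"turn":[0,0,0]},{"grip":1,"linear":[26,437,-87],"turn":[0,0,0]},{"grip":1,"linear":[26,437,-87],"turn":[0,0,0]},{"grip":1,"linear":[26,437,-87],"turn":[0,0,0]},{"grip":1,"linear":[26,437,-87],"turn":[0,0,0]}])

```text
time: 2.2
tool_pos: [0.4737, 0.293, 0.1181]
tool_rot: [3.14, 0.0, -1.58]
contact_force: [-0.6, -0.5, 0.0]
opening: 0.0917
```

Request:
apply_moves(increments=[{"grip":1,"linear":[0,0,0],"turn":[0,0,0]},{"grip":1,"linear":[0,0,0],"turn":[0,0,0]},{"grip":1,"linear":[0,0,0],"turn":[0,0,0]}])

```text
time: 2.5
tool_pos: [0.4752, 0.288, 0.1202]
tool_rot: [-3.141, -0.0, -1.586]
contact_force: [0.7, -1.1, -0.2]
opening: 0.0913
```

Run:
```python
from h import *
o=observe(); im=read_camera("wrist"); cv2.imwrite("pics/w2.png",im[:,:,::-1]);print(o["tool_pos"],o["tool_rot"])
for x in (.05,.02,0):
  print(proj("wrist",[.475+x,.29-.0005,.032],o))
```

```text
[0.47519082 0.28801747 0.12021085] [-3.14114378e+00 -2.14470197e-04 -1.58570254e+00]
[319.40006975 136.77350283]
[320.14782921 179.31183574]
[320.62111544 206.23601153]
```

View pics/w2.png

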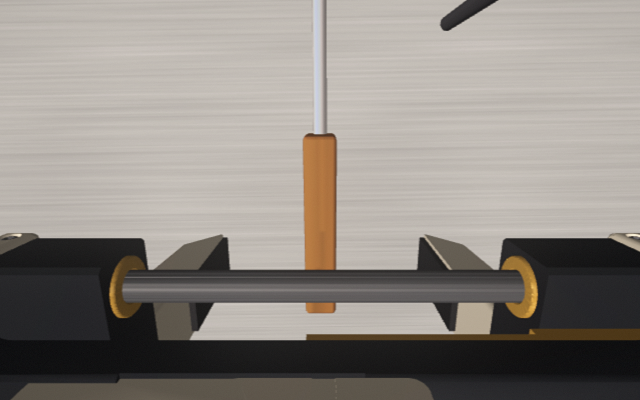

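The handle runs straight up the middle (u≈320) with its front end at v≈135, against 137 predicted. I'll descend and grip.

Request:
apply_moves(increments=[{"grip":1,"linear":[0,1,-40],"turn":[0,0,0]},{"grip":1,"linear":[0,1,-75],"turn":[0,0,0]},{"grip":1,"linear":[0,1,-100],"turn":[0,0,0]},{"grip":1,"linear":[0,1,-112],"turn":[0,0,0]},{"grip":1,"linear":[0,1,-112],"turn":[0,0,0]},{"grip":0.1,"linear":[0,1,-112],"turn":[0,0,0]},{"grip":0.1,"linear":[0,1,-112],"turn":[0,0,0]},{"grip":0.1,"linear":[0,1,-112],"turn":[0,0,0]},{"grip":0.1,"linear":[0,1,-112],"turn":[0,0,0]},{"grip":0.1,"linear":[0,1,-112],"turn":[0,0,0]}])

```text
time: 3.55
tool_pos: [0.4748, 0.2909, 0.0082]
tool_rot: [-3.141, 0.0, -1.583]
contact_force: [-0.7, 0.2, -0.7]
opening: 0.0566
```

Request:
apply_moves(increments=[{"grip":0.1,"linear":[0,0,0],"turn":[0,0,0]},{"grip":0.1,"linear":[0,0,0],"turn":[0,0,0]},{"grip":0.1,"linear":[0,0,0],"turn":[0,0,0]},{"grip":0.1,"linear":[0,0,0],"turn":[0,0,0]}])

```text
time: 3.95
tool_pos: [0.4745, 0.2907, 0.0077]
tool_rot: [3.141, -0.0, -1.583]
contact_force: [0.7, -1.2, -0.3]
opening: 0.0242
```

Gripped at 24.2 mm, which matches the handle width. Next I lift, pull back clear of the rack, and sweep across.

Request:
apply_moves(increments=[{"grip":0.1,"linear":[0,0,8],"turn":[0,0,0]},{"grip":0.1,"linear":[-5,0,25],"turn":[0,0,0]},{"grip":0.1,"linear":[-20,0,45],"turn":[0,0,0.1]},{"grip":0.1,"linear":[-42,0,58],"turn":[0,0,0.1]},{"grip":0.1,"linear":[-65,0,60],"turn":[0,0,0.1]},{"grip":0.1,"linear":[-82,0,60],"turn":[0,0,0.1]},{"grip":0.1,"linear":[-90,-5,60],"turn":[0,0,0.1]},{"grip":0.1,"linear":[-90,-20,60],"turn":[0,0,0.1]},{"grip":0.1,"linear":[-90,-45,60],"turn":[0,0,0.1]},{"grip":0.1,"linear":[-90,-80,60],"turn":[0,0,0.1]}])

```text
time: 4.95
tool_pos: [0.3856, 0.2098, 0.0679]
tool_rot: [-3.14, 0.0, -1.571]
contact_force: [0.7, -0.8, -0.6]
opening: 0.0234
```

Request:
apply_moves(increments=[{"grip":0.1,"linear":[0,-38,0],"turn":[0,0,0]},{"grip":0.1,"linear":[0,-76,0],"turn":[0,0,0]},{"grip":0.1,"linear":[0,-114,0],"turn":[0,0,0]},{"grip":0.1,"linear":[0,-152,0],"turn":[0,0,0]},{"grip":0.1,"linear":[0,-190,0],"turn":[0,0,0]},{"grip":0.1,"linear":[0,-228,0],"turn":[0,0,0]},{"grip":0.1,"linear":[0,-264,0],"turn":[0,0,0]},{"grip":0.1,"linear":[0,-292,0],"turn":[0,0,0]},{"grip":0.1,"linear":[0,-308,0],"turn":[0,0,0]},{"grip":0.1,"linear":[0,-315,0],"turn":[0,0,0]}])

```text
time: 5.95
tool_pos: [0.3847, -0.107, 0.0678]
tool_rot: [-3.141, -0.001, -1.576]
contact_force: [-0.0, -0.1, -0.9]
opening: 0.0235
```

Request:
apply_moves(increments=[{"grip":0.1,"linear":[0,0,0],"turn":[0,0,0]},{"grip":0.1,"linear":[0,0,0],"turn":[0,0,0]},{"grip":0.1,"linear":[0,0,0],"turn":[0,0,0]}])

```text
time: 6.25
tool_pos: [0.3844, -0.1036, 0.0677]
tool_rot: [3.141, 0.0, -1.572]
contact_force: [-0.5, 0.2, -1.6]
opening: 0.0235
```

Run:
```python
from h import *
o=observe(); im=read_camera("wrist"); cv2.imwrite("pics/w3.png",im[:,:,::-1]);print(o["tool_pos"],o["tool_rot"],o["opening"])
im=read_camera("top"); cv2.imwrite("pics/t3.png",im[:,:,::-1])
im=read_camera("scene"); cv2.imwrite("pics/s3.png",im[:,:,::-1])
t=o["tool_pos"]
for x,y,z in [(50,0,32),(180,0,14),(192,-5,18),(192,93,18),(164,93,18)]:
  p=[t[0]+x/1e3,t[1]+y/1e3,.06+z/1e3]
  print((x,y),proj("top",p),proj("wrist",p,o),proj("scene",p))
print(proj("wrist",[.669,-.0583,.045],o))
```

```text
[ 0.38439402 -0.10355293  0.06771547] [ 3.14128068e+00  1.26709676e-04 -1.57179930e+00] 0.02349894148001726
(50, 0) [349.96324148 267.1221638 ] [322.30007921 160.06722072] [312.80215479 137.84747652]
(180, 0) [347.64492751 205.27433242] [ 321.70788894 -233.05841932] [294.13857652 178.42207798]
(192, -5) [349.98798378 199.30316688] [ 337.39097439 -293.75386152] [290.38296942 180.40860977]
(192, 93) [303.34650421 200.21196434] [  27.49471362 -293.40389528] [327.38218974 191.8958774 ]
(164, 93) [303.57052066 213.42569572] [  45.77779422 -182.71918811] [331.24610743 183.39685273]
[ 187.61074796 -550.63344668]
```

View pics/w3.png

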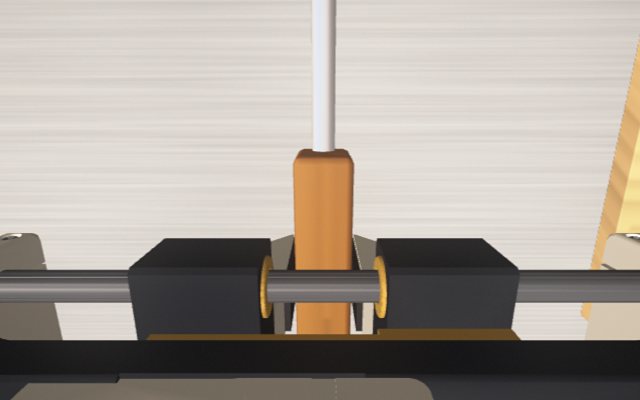

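View pics/t3.png

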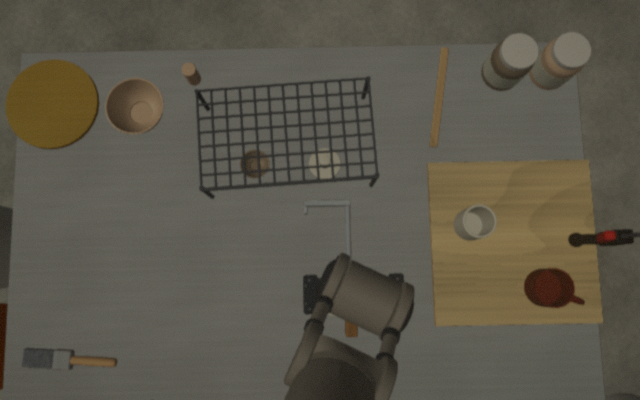

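View pics/s3.png

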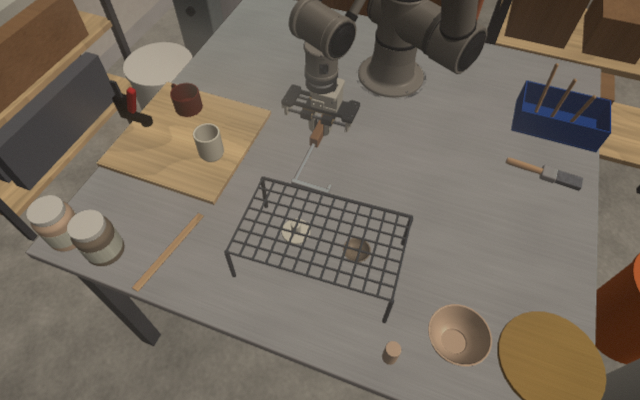

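The wrist view shows the handle centred. The top view shows the crossbar at about (305–350, 203), slightly lower than predicted. I'll triangulate its tips to check for tilt.

Run:
```python
import cv2,numpy as np
t=cv2.convertScaleAbs(cv2.imread("pics/t3.png"),alpha=1.6);s=cv2.convertScaleAbs(cv2.imread("pics/s3.png"),alpha=1.3)
a=cv2.resize(t[190:250,290:365],None,fx=8,fy=8,interpolation=cv2.INTER_CUBIC)
b=cv2.resize(s[125:205,275:345],None,fx=6,fy=6,interpolation=cv2.INTER_CUBIC)
cv2.imwrite("pics/a4.png",a);cv2.imwrite("pics/b4.png",b)
```

```text
(no output)
```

View pics/a4.png

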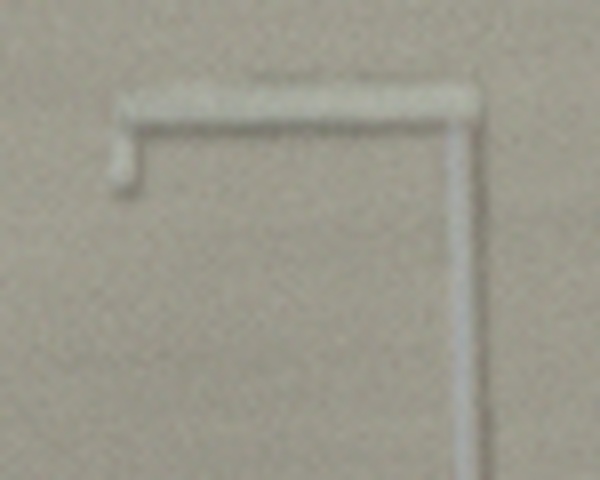

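View pics/b4.png

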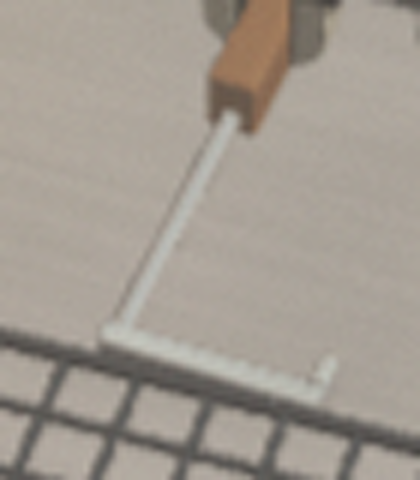

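Run:
```python
from h import *
a=lambda x,y:(x/8+290-.44,y/8+190-.44); b=lambda x,y:(x/6+275-.42,y/6+125-.42)
print(tri("top",a(480,85),"scene",b(100,330)));print(tri("top",a(118,96),"scene",b(320,392)))
print(tri("top",a(123,190),"scene",b(332,358)))
```

```text
(array([ 0.57425567, -0.10729396,  0.07942053]), np.float64(0.000432773317260922))
(array([ 0.57274168, -0.01163875,  0.08116523]), np.float64(0.0019628370492730243))
(array([ 0.54913616, -0.01349612,  0.07400503]), np.float64(0.0003026150918446206))
```

The crossbar is level (z about 0.079–0.081, expected 0.078) and the pocket is centred on the lid's y. Inserting over the knob.

Request:
apply_moves(increments=[{"grip":0.1,"linear":[10,0,0],"turn":[0,0,0]},{"grip":0.1,"linear":[30,0,0],"turn":[0,0,0]},{"grip":0.1,"linear":[50,0,0],"turn":[0,0,0]},{"grip":0.1,"linear":[70,0,0],"turn":[0,0,0]},{"grip":0.1,"linear":[90,0,0],"turn":[0,0,0]},{"grip":0.1,"linear":[110,0,0],"turn":[0,0,0]},{"grip":0.1,"linear":[130,0,0],"turn":[0,0,0]},{"grip":0.1,"linear":[145,0,0],"turn":[0,0,0]},{"grip":0.1,"linear":[155,0,0],"turn":[0,0,0]},{"grip":0.1,"linear":[156,0,0],"turn":[0,0,0]}])

```text
time: 7.4
tool_pos: [0.5418, -0.104, 0.0675]
tool_rot: [-3.141, -0.0, -1.572]
contact_force: [0.1, -0.3, -0.9]
opening: 0.0238
```

Request:
apply_moves(increments=[{"grip":0.1,"linear":[0,0,0],"turn":[0,0,0]},{"grip":0.1,"linear":[0,0,0],"turn":[0,0,0]}])

```text
time: 7.6
tool_pos: [0.5398, -0.1041, 0.0676]
tool_rot: [3.141, 0.0, -1.573]
contact_force: [0.1, -0.4, -0.8]
opening: 0.0238
```

Run:
```python
from h import *
o=observe();print(o["tool_pos"],o["tool_rot"],o["opening"],o["contact_force"])
t=cv2.convertScaleAbs(read_camera("top")[:,:,::-1],alpha=1.6);s=cv2.convertScaleAbs(read_camera("scene")[:,:,::-1],alpha=1.3)
cv2.imwrite("pics/t5.png",cv2.resize(t[70:210,230:390],None,fx=5,fy=4,interpolation=cv2.INTER_CUBIC))
cv2.imwrite("pics/s5.png",cv2.resize(s[100:300,210:430],None,fx=3,fy=3,interpolation=cv2.INTER_CUBIC))
```

```text
[ 0.53983905 -0.10406314  0.06761   ] [ 3.14066267e+00  1.79881238e-04 -1.57289164e+00] 0.023775736388332254 [ 0.07816274 -0.43226833 -0.84900065]
```

View pics/t5.png

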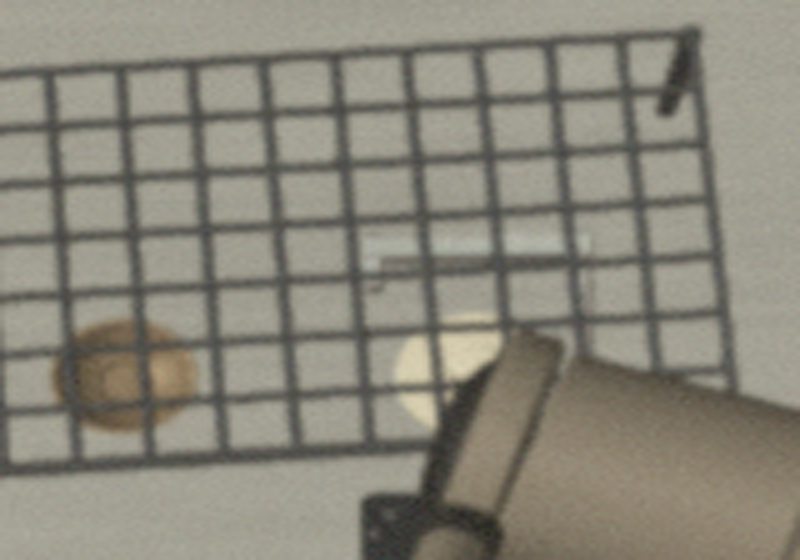

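View pics/s5.png

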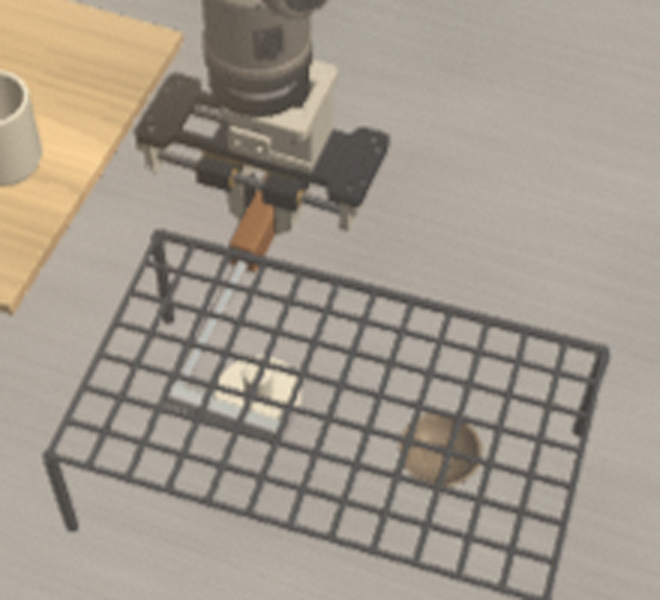

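The crossbar shows behind the lid (crop rows 235–290, lid edge at 312), and the gripper is clear of the rack. Lowering to 2 mm above the cart.

Request:
apply_moves(increments=[{"grip":0.1,"linear":[0,0,-6],"turn":[0,0,0]},{"grip":0.1,"linear":[0,0,-16],"turn":[0,0,0]},{"grip":0.1,"linear":[0,0,-26],"turn":[0,0,0]},{"grip":0.1,"linear":[0,0,-36],"turn":[0,0,0]},{"grip":0.1,"linear":[0,0,-45],"turn":[0,0,0]},{"grip":0.1,"linear":[0,0,-52],"turn":[0,0,0]},{"grip":0.1,"linear":[0,0,-56],"turn":[0,0,0]},{"grip":0.1,"linear":[0,0,-58],"turn":[0,0,0]},{"grip":0.1,"linear":[0,0,-58],"turn":[0,0,0]}])

```text
time: 8.6
tool_pos: [0.5406, -0.1042, 0.0096]
tool_rot: [3.141, -0.0, -1.573]
contact_force: [-0.3, 0.4, -0.7]
opening: 0.0235
```

Run:
```python
from h import *
o=observe();print(o["tool_pos"],o["tool_rot"],o["opening"],o["contact_force"])
t=cv2.convertScaleAbs(read_camera("top")[:,:,::-1],alpha=1.6);s=cv2.convertScaleAbs(read_camera("scene")[:,:,::-1],alpha=1.3)
t=cv2.resize(t[100:210,270:390],None,fx=3.3,fy=3.3,interpolation=cv2.INTER_CUBIC)
s=cv2.resize(s[170:280,230:350],None,fx=3.3,fy=3.3,interpolation=cv2.INTER_CUBIC)
cv2.imwrite("pics/t6.png",np.hstack([t,s]))
```

```text
[ 0.54057084 -0.10421178  0.0096222 ] [ 3.14146828e+00 -6.47122147e-05 -1.57278488e+00] 0.023496147877950197 [-0.25547406  0.35226168 -0.72899944]
```

View pics/t6.png

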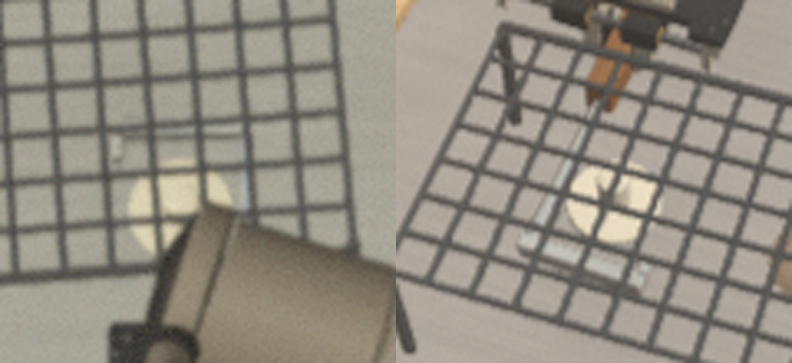

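The lid sits in the pocket with the crossbar behind it and the rod to its right. Drawing out gently.

Request:
apply_moves(increments=[{"grip":0.1,"linear":[-4,0,0],"turn":[0,0,0]},{"grip":0.1,"linear":[-8,0,0],"turn":[0,0,0]},{"grip":0.1,"linear":[-12,0,0],"turn":[0,0,0]},{"grip":0.1,"linear":[-16,0,0],"turn":[0,0,0]},{"grip":0.1,"linear":[-21,0,0],"turn":[0,0,0]},{"grip":0.1,"linear":[-28,0,0],"turn":[0,0,0]},{"grip":0.1,"linear":[-36,0,0],"turn":[0,0,0]},{"grip":0.1,"linear":[-44,0,0],"turn":[0,0,0]},{"grip":0.1,"linear":[-52,0,0],"turn":[0,0,0]},{"grip":0.1,"linear":[-60,0,0],"turn":[0,0,0]}])

```text
time: 9.7
tool_pos: [0.4799, -0.1042, 0.0098]
tool_rot: [-3.142, -0.0, -1.573]
contact_force: [0.6, 0.4, -1.4]
opening: 0.0235
```

Request:
apply_moves(increments=[{"grip":0.1,"linear":[-9,0,0],"turn":[0,0,0]},{"grip":0.1,"linear":[-18,0,0],"turn":[0,0,0]},{"grip":0.1,"linear":[-27,0,0],"turn":[0,0,0]},{"grip":0.1,"linear":[-36,0,0],"turn":[0,0,0]},{"grip":0.1,"linear":[-45,0,0],"turn":[0,0,0]},{"grip":0.1,"linear":[-54,0,0],"turn":[0,0,0]},{"grip":0.1,"linear":[-63,0,0],"turn":[0,0,0]},{"grip":0.1,"linear":[-72,0,0],"turn":[0,0,0]},{"grip":0.1,"linear":[-80,0,0],"turn":[0,0,0]},{"grip":0.1,"linear":[-86,0,0],"turn":[0,0,0]}])

```text
time: 10.7
tool_pos: [0.3938, -0.1042, 0.0098]
tool_rot: [3.141, -0.0, -1.573]
contact_force: [1.1, 0.6, -1.3]
opening: 0.024
```

Request:
apply_moves(increments=[{"grip":0.1,"linear":[-6,0,0],"turn":[0,0,0]},{"grip":0.1,"linear":[-12,0,0],"turn":[0,0,0]},{"grip":0.1,"linear":[-17,0,0],"turn":[0,0,0]},{"grip":0.1,"linear":[-21,0,0],"turn":[0,0,0]},{"grip":0.1,"linear":[-23,0,0],"turn":[0,0,0]},{"grip":0.1,"linear":[-23,0,0],"turn":[0,0,0]}])

```text
time: 11.3
tool_pos: [0.3712, -0.1042, 0.0097]
tool_rot: [3.141, 0.0, -1.573]
contact_force: [0.3, -0.1, -1.9]
opening: 0.0236
```

Run:
```python
from h import *
o=observe();print(o["tool_pos"],o["tool_rot"],o["opening"],o["contact_force"])
t=cv2.convertScaleAbs(read_camera("top")[:,:,::-1],alpha=1.6);s=cv2.convertScaleAbs(read_camera("scene")[:,:,::-1],alpha=1.3)
t=cv2.resize(t[150:270,270:390],None,fx=3.3,fy=3.3,interpolation=cv2.INTER_CUBIC)
s=cv2.resize(s[110:230,250:370],None,fx=3.3,fy=3.3,interpolation=cv2.INTER_CUBIC)
cv2.imwrite("pics/t7.png",np.hstack([t,s]))
```

```text
[ 0.37123685 -0.10417604  0.009722  ] [ 3.14116551e+00  7.15917438e-05 -1.57287607e+00] 0.023611190084500355 [ 0.33051176 -0.12385245 -1.90445217]
```

View pics/t7.png

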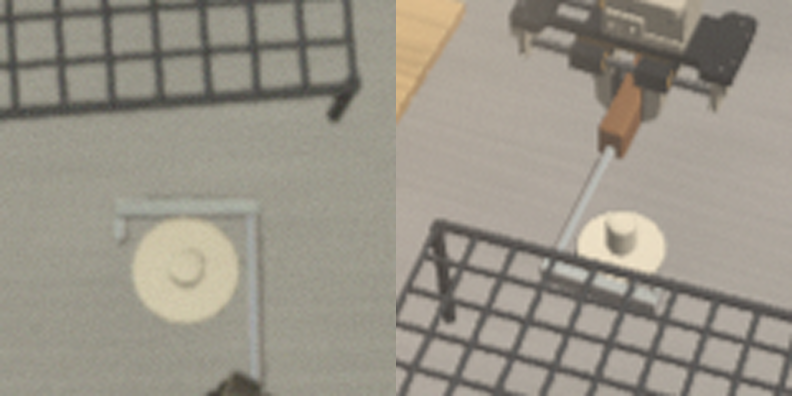

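The lid is wholly in the open (about (185,270) in the left crop, well clear of the rack edge). Now I'll free the hook, lift it over the lid, and lay it to the left.

Request:
apply_moves(increments=[{"grip":0.1,"linear":[3,0,0],"turn":[0,0,0]},{"grip":0.1,"linear":[8,0,0],"turn":[0,0,0]},{"grip":0.1,"linear":[8,0,8],"turn":[0,0,0]},{"grip":0.1,"linear":[8,0,25],"turn":[0,0,0]},{"grip":0.1,"linear":[8,0,45],"turn":[0,0,0]},{"grip":0.1,"linear":[8,0,60],"turn":[0,0,0]},{"grip":0.1,"linear":[8,4,65],"turn":[0,0,0]},{"grip":0.1,"linear":[8,16,65],"turn":[0,0,0]},{"grip":0.1,"linear":[8,38,65],"turn":[0,0,0]},{"grip":0.1,"linear":[8,70,65],"turn":[0,0,0]}])

```text
time: 12.4
tool_pos: [0.3791, -0.0333, 0.0742]
tool_rot: [3.141, 0.0, -1.575]
contact_force: [0.8, 0.2, -1.7]
opening: 0.0239
```

Request:
apply_moves(increments=[{"grip":0.1,"linear":[0,38,0],"turn":[0,0,0]},{"grip":0.1,"linear":[0,76,0],"turn":[0,0,0]},{"grip":0.1,"linear":[0,114,0],"turn":[0,0,0]},{"grip":0.1,"linear":[0,152,0],"turn":[0,0,0]},{"grip":0.1,"linear":[0,190,0],"turn":[0,0,0]},{"grip":0.1,"linear":[0,228,0],"turn":[0,0,0]},{"grip":0.1,"linear":[0,264,0],"turn":[0,0,0]},{"grip":0.1,"linear":[5,290,0],"turn":[0,0,0]},{"grip":0.1,"linear":[15,306,-2],"turn":[0,0,0]},{"grip":0.1,"linear":[25,310,-8],"turn":[0,0,0]}])

```text
time: 13.4
tool_pos: [0.4038, 0.2779, 0.066]
tool_rot: [3.141, 0.0, -1.57]
contact_force: [0.2, -0.5, -1.3]
opening: 0.0238
```

Request:
apply_moves(increments=[{"grip":0.1,"linear":[10,0,-10],"turn":[0,0,0]},{"grip":0.1,"linear":[15,0,-24],"turn":[0,0,0]},{"grip":0.1,"linear":[15,0,-36],"turn":[0,0,0]},{"grip":0.1,"linear":[15,0,-46],"turn":[0,0,0]},{"grip":0.1,"linear":[15,0,-53],"turn":[0,0,0]},{"grip":0.1,"linear":[15,0,-56],"turn":[0,0,0]},{"grip":0.1,"linear":[15,0,-57.5],"turn":[0,0,0]},{"grip":0.1,"linear":[15,0,-58.5],"turn":[0,0,0]},{"grip":0.1,"linear":[15,0,-58.5],"turn":[0,0,0]}])

```text
time: 14.3
tool_pos: [0.4197, 0.2759, 0.0085]
tool_rot: [-3.141, 0.0, -1.573]
contact_force: [0.3, -1.1, -1.4]
opening: 0.024
```

Request:
apply_moves(increments=[{"grip":0.1,"linear":[0,0,-0.8],"turn":[0,0,0]},{"grip":0.1,"linear":[0,0,-0.8],"turn":[0,0,0]},{"grip":0.7,"linear":[0,0,-0.8],"turn":[0,0,0]},{"grip":0.7,"linear":[0,0,-0.8],"turn":[0,0,0]},{"grip":0.7,"linear":[0,0,-0.8],"turn":[0,0,0]},{"grip":0.7,"linear":[0,0,-0.8],"turn":[0,0,0]},{"grip":0.7,"linear":[0,0,-0.8],"turn":[0,0,0]},{"grip":0.7,"linear":[0,0,10],"turn":[0,0,0]},{"grip":0.7,"linear":[0,0,40],"turn":[0,0,0]},{"grip":0.7,"linear":[0,0,80],"turn":[0,0,0]}])

```text
time: 15.3
tool_pos: [0.4185, 0.2752, 0.0885]
tool_rot: [3.138, -0.002, -1.573]
contact_force: [1.5, -0.4, 0.8]
opening: 0.0643
```

Run:
```python
from h import *
o=observe();print(o["tool_pos"],o["tool_rot"],o["opening"],o["contact_force"])
t=read_camera("top")[:,:,::-1]; cv2.imwrite("pics/t8.png",t)
s=read_camera("scene")[:,:,::-1]; cv2.imwrite("pics/s8.png",s)
hsv=cv2.cvtColor(t,cv2.COLOR_BGR2HSV)
t=cv2.convertScaleAbs(t,alpha=1.6)
cv2.imwrite("pics/t8c.png",cv2.resize(t[205:260,295:355],None,fx=10,fy=10,interpolation=cv2.INTER_CUBIC))
cv2.imwrite("pics/s8c.png",cv2.resize(s[110:310,270:480],None,fx=3,fy=3,interpolation=cv2.INTER_CUBIC))
```

```text
[0.41845212 0.27523464 0.08848125] [ 3.13825366e+00 -1.61332399e-03 -1.57287632e+00] 0.0643339067972074 [ 1.52274583 -0.40901606  0.75343378]
```

View pics/t8c.png

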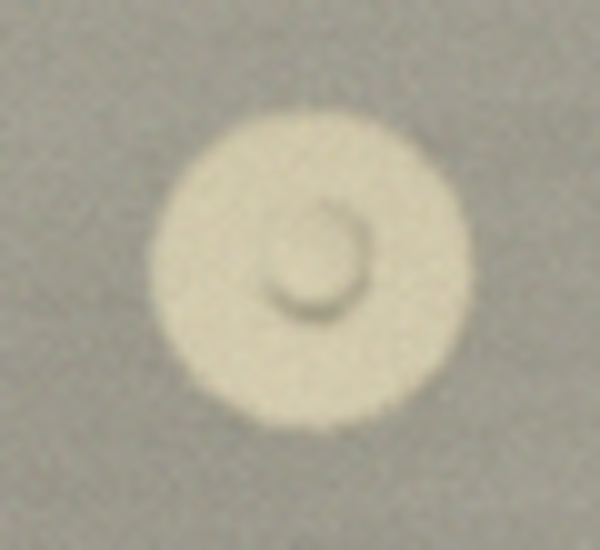

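View pics/s8c.png

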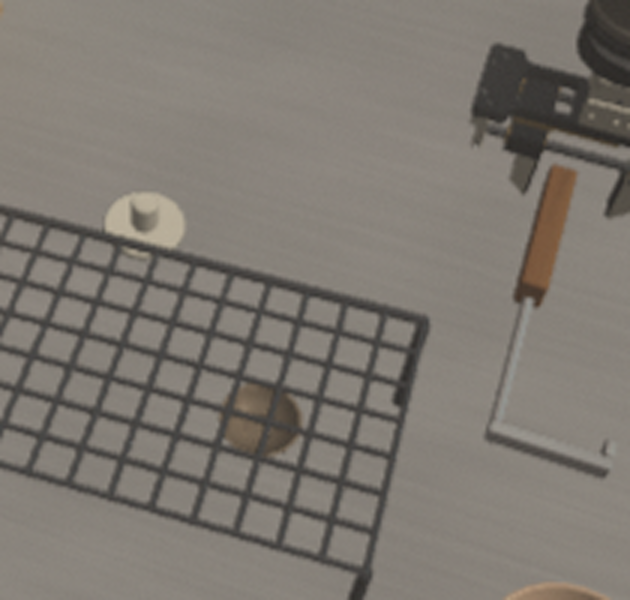

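View pics/t8.png

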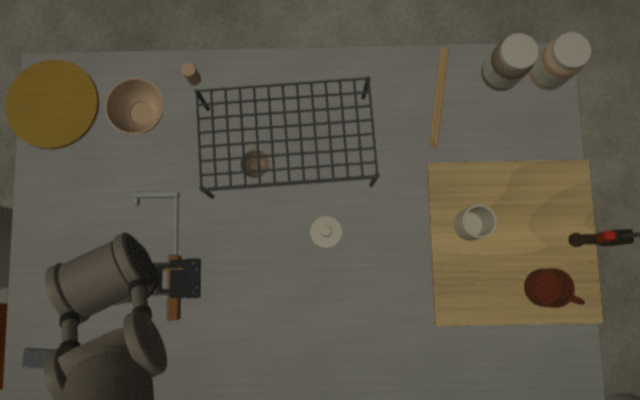

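The hook lies flat and free, and the lid sits alone at about (325.7,231.6) in the top view. I'll compute the knob position.

Run:
```python
from h import *
print(hit("top",(325.65,231.55),.015), hit("top",(295+31.6-.45,205+25.5-.45),.045))
```

```text
[ 0.51520269 -0.05740005  0.015     ] [ 0.51565917 -0.05784998  0.045     ]
```

Request:
apply_moves(increments=[{"grip":0.7,"linear":[0,-5,40],"turn":[0,0,0]},{"grip":0.7,"linear":[60,-335,80],"turn":[0,0,0]},{"grip":0.7,"linear":[60,-335,80],"turn":[0,0,0]},{"grip":0.7,"linear":[60,-335,80],"turn":[0,0,0]},{"grip":0.7,"linear":[60,-335,80],"turn":[0,0,0]},{"grip":0.7,"linear":[60,-335,80],"turn":[0,0,0]},{"grip":0.7,"linear":[60,-335,80],"turn":[0,0,0]},{"grip":0.7,"linear":[60,-335,80],"turn":[0,0,0]},{"grip":0.7,"linear":[60,-335,80],"turn":[0,0,0]},{"grip":0.7,"linear":[60,-335,80],"turn":[0,0,0]}])

```text
time: 16.4
tool_pos: [0.4792, -0.0597, 0.1681]
tool_rot: [3.141, 0.0, -1.575]
contact_force: [0.0, 0.9, 0.4]
opening: 0.0643
```

Request:
apply_moves(increments=[{"grip":0.7,"linear":[0,0,0],"turn":[0,0,0]},{"grip":0.7,"linear":[0,0,0],"turn":[0,0,0]},{"grip":0.7,"linear":[0,0,0],"turn":[0,0,0]}])

```text
time: 16.7
tool_pos: [0.4794, -0.0581, 0.1682]
tool_rot: [3.141, 0.0, -1.571]
contact_force: [-0.2, 0.0, 0.2]
opening: 0.0639
```

Run:
```python
from h import *
o=observe();im=read_camera("wrist")[:,:,::-1];cv2.imwrite("pics/w9.png",im);print(o["tool_pos"],o["tool_rot"])
```

```text
[ 0.47937262 -0.05808184  0.16818506] [ 3.14127971e+00  6.09106862e-05 -1.57090870e+00]
```

View pics/w9.png

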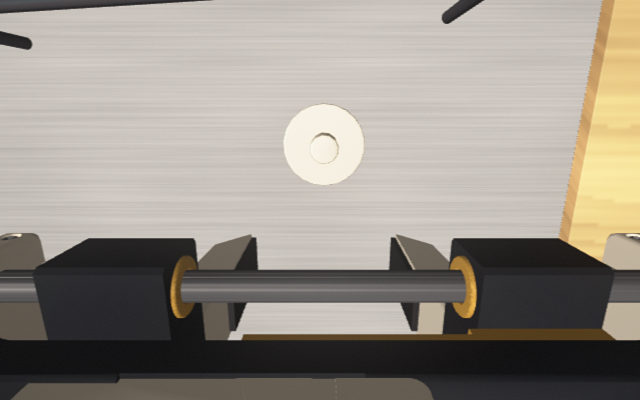

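The wrist view shows the lid plate at (323.5,144.5) and the knob top at (323.5,149). I'll cross-check these with a ray.

Run:
```python
from h import *
o=observe();print(hit("wrist",(323.5,144.5),.015,o),hit("wrist",(323.5,149),.045,o))
```

```text
[ 0.517222   -0.05893088  0.015     ] [ 0.51672516 -0.05888099  0.045     ]
```

Request:
apply_moves(increments=[{"grip":0.7,"linear":[18,0,-25],"turn":[0,0,0]},{"grip":0.7,"linear":[37,0,-60],"turn":[0,0,0]},{"grip":0.7,"linear":[37,0,-95],"turn":[0,0,0]},{"grip":0.7,"linear":[37,0,-122],"turn":[0,0,0]},{"grip":0.7,"linear":[37,0,-140],"turn":[0,0,0]},{"grip":0.7,"linear":[37,0,-148],"turn":[0,0,0]},{"grip":0.7,"linear":[37,0,-148],"turn":[0,0,0]},{"grip":0.7,"linear":[37,0,-148],"turn":[0,0,0]},{"grip":0.1,"linear":[37,0,-148],"turn":[0,0,0]},{"grip":0.1,"linear":[37,0,-148],"turn":[0,0,0]}], grip_force=25)

```text
time: 17.75
tool_pos: [0.5172, -0.0594, 0.0213]
tool_rot: [-3.14, -0.001, -1.573]
contact_force: [-0.9, 0.0, -0.5]
opening: 0.0528
```

Request:
apply_moves(increments=[{"grip":0.1,"linear":[0,0,0],"turn":[0,0,0]},{"grip":0.1,"linear":[0,0,0],"turn":[0,0,0]},{"grip":0.1,"linear":[0,0,0],"turn":[0,0,0]},{"grip":0.1,"linear":[0,0,0],"turn":[0,0,0]},{"grip":0.1,"linear":[0,0,0],"turn":[0,0,0]}])

```text
time: 18.25
tool_pos: [0.5166, -0.0592, 0.0203]
tool_rot: [-3.142, -0.0, -1.573]
contact_force: [-0.3, -1.0, 1.4]
opening: 0.023
```

Gripped at 23 mm on the 24 mm knob. Lift and carry to above the jar.

Request:
apply_moves(increments=[{"grip":0.1,"linear":[0,0,6],"turn":[0,0,0]},{"grip":0.1,"linear":[0,0,22],"turn":[0,0,0]},{"grip":0.1,"linear":[0,0,46],"turn":[0,0,0]},{"grip":0.1,"linear":[0,0,76],"turn":[0,0,0]},{"grip":0.1,"linear":[0,0,106],"turn":[0,0,0]},{"grip":0.1,"linear":[0,-5,128],"turn":[0,0,0]},{"grip":0.1,"linear":[0,-20,140],"turn":[0,0,0]},{"grip":0.1,"linear":[2,-45,144],"turn":[0,0,0]},{"grip":0.1,"linear":[3,-75,144],"turn":[0,0,0]},{"grip":0.1,"linear":[4,-105,144],"turn":[0,0,0]}])

```text
time: 19.25
tool_pos: [0.5204, -0.165, 0.1648]
tool_rot: [-3.141, -0.0, -1.572]
contact_force: [0.1, -0.4, -0.9]
opening: 0.0235
```

Request:
apply_moves(increments=[{"grip":0.1,"linear":[0,-30,0],"turn":[0,0,0]},{"grip":0.1,"linear":[1,-60,0],"turn":[0,0,0]},{"grip":0.1,"linear":[2,-90,0],"turn":[0,0,0]},{"grip":0.1,"linear":[3,-120,0],"turn":[0,0,0]},{"grip":0.1,"linear":[3,-150,0],"turn":[0,0,0]},{"grip":0.1,"linear":[3,-175,0],"turn":[0,0,0]},{"grip":0.1,"linear":[3,-192,0],"turn":[0,0,0]},{"grip":0.1,"linear":[3,-202,0],"turn":[0,0,0]},{"grip":0.1,"linear":[3,-206,0],"turn":[0,0,0]},{"grip":0.1,"linear":[3,-206,0],"turn":[0,0,0]}])

```text
time: 20.25
tool_pos: [0.5234, -0.37, 0.1641]
tool_rot: [3.141, 0.0, -1.573]
contact_force: [0.3, 0.8, -1.2]
opening: 0.0235
```

Request:
apply_moves(increments=[{"grip":0.1,"linear":[0,0,0],"turn":[0,0,0]},{"grip":0.1,"linear":[0,0,0],"turn":[0,0,0]}])

```text
time: 20.45
tool_pos: [0.5237, -0.3693, 0.1644]
tool_rot: [3.141, 0.0, -1.572]
contact_force: [0.6, -0.5, -0.8]
opening: 0.0229
```

Run:
```python
from h import *
o=observe();print(o["tool_pos"],o["tool_rot"],o["opening"],o["contact_force"])
w=read_camera("wrist")[:,:,::-1];cv2.imwrite("pics/w10.png",w)
s=read_camera("scene")[:,:,::-1];cv2.imwrite("pics/s10.png",cv2.resize(s[60:210,130:290],None,fx=4,fy=4,interpolation=cv2.INTER_CUBIC))
t=read_camera("top")[:,:,::-1];cv2.imwrite("pics/t10.png",t)
```

```text
[ 0.5237448  -0.36927804  0.1643718 ] [ 3.14148931e+00  2.05328669e-04 -1.57182322e+00] 0.02287437055402857 [ 0.58514941 -0.48254185 -0.79613919]
```

View pics/w10.png

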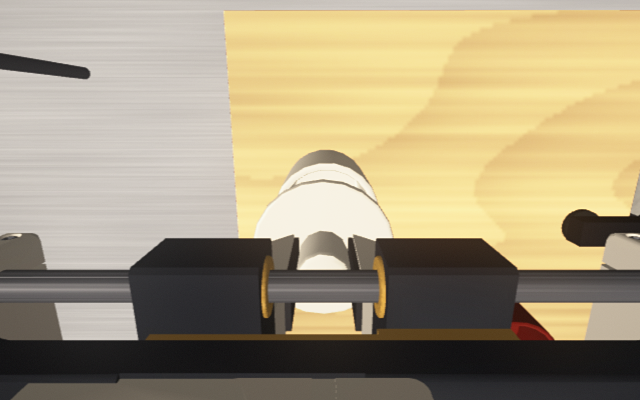

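View pics/s10.png

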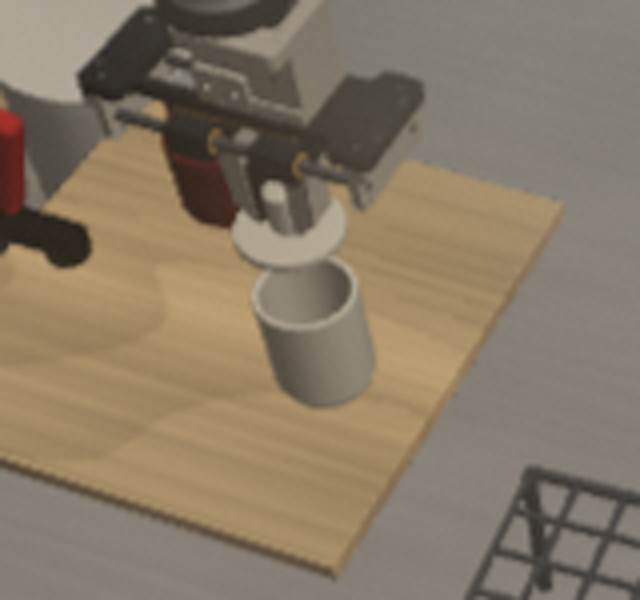

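View pics/t10.png

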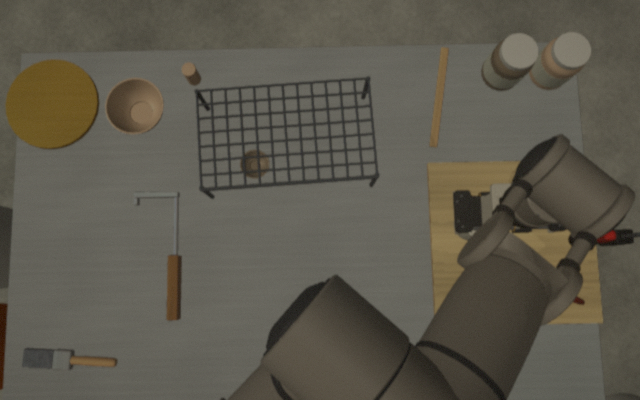

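The lid hangs level above the jar. In the scene crop the rim ellipse is at about (305,293) and the plate ellipse at about (290,229). I'll check the rim and plate centres from the scene view.

Run:
```python
from h import *
b=lambda x,y:(x/4+130-.375,y/4+60-.375)
print(hit("scene",b(305.5,293),.1),np.linalg.norm(hit("scene",b(253,290),.1)-hit("scene",b(358,296),.1)))
print(hit("scene",b(289.5,230),.157),np.linalg.norm(hit("scene",b(232,230),.157)-hit("scene",b(347,230),.157)))
im=cv2.imread("pics/w10.png");cv2.imwrite("pics/w10c.png",cv2.resize(im[140:320,240:410],None,fx=3.3,fy=3.3,interpolation=cv2.INTER_CUBIC))
o=observe()
for r,z in [(.036,.1594),(.036,.1524),(.035,.1)]:
  c=np.array([.5237,-.3693,z]) if z>.11 else np.array([.5236,-.3699,z])
  print(z,proj("wrist",c+[r,0,0],o),proj("wrist",c+[0,r,0],o),proj("wrist",c-[0,r,0],o))
```

```text
[ 0.52664809 -0.36800055  0.1       ] 0.06947165307130627
[ 0.52661055 -0.36675576  0.157     ] 0.07201939765890722
0.1594 [321.61046429 180.55572042] [249.8600206  251.25887642] [393.72884067 251.0192004 ]
0.1524 [321.65888697 177.68940061] [252.56459145 245.91938224] [391.10277564 245.68909153]
0.1 [322.87285495 163.44892394] [270.24316862 215.92803541] [375.67516915 215.75493447]
```

View pics/w10c.png

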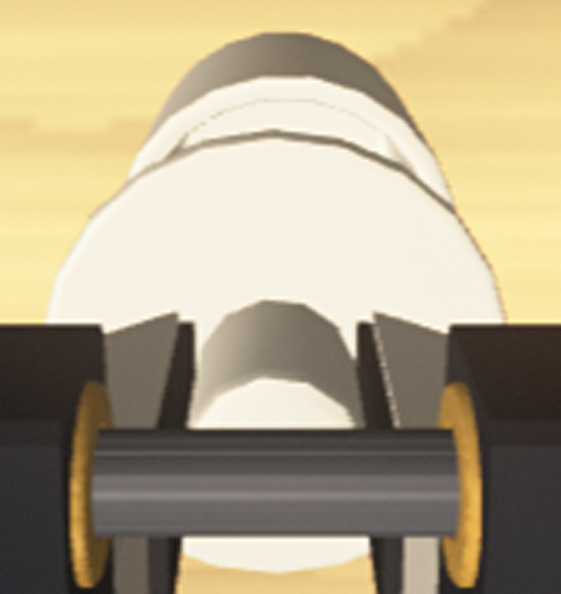

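Scene and wrist views agree that the lid and jar are coaxial within about 1 mm. I'll shift y by -1 and lower gently.

Request:
apply_moves(increments=[{"grip":0.1,"linear":[0,-1,-8],"turn":[0,0,0]},{"grip":0.1,"linear":[0,-1,-18],"turn":[0,0,0]},{"grip":0.1,"linear":[0,-1,-28],"turn":[0,0,0]},{"grip":0.1,"linear":[0,-1,-36],"turn":[0,0,0]},{"grip":0.1,"linear":[0,-1,-41],"turn":[0,0,0]},{"grip":0.1,"linear":[0,-1,-45],"turn":[0,0,0]},{"grip":0.1,"linear":[0,-1,-48],"turn":[0,0,0]},{"grip":0.1,"linear":[0,-1,-50],"turn":[0,0,0]},{"grip":0.1,"linear":[0,-1,-50],"turn":[0,0,0]}])

```text
time: 21.5
tool_pos: [0.5235, -0.3712, 0.1141]
tool_rot: [3.141, -0.0, -1.573]
contact_force: [-0.5, -0.8, -1.5]
opening: 0.0236
```

Request:
apply_moves(increments=[{"grip":0.1,"linear":[0,0,-0.7],"turn":[0,0,0]},{"grip":0.1,"linear":[0,0,-1.4],"turn":[0,0,0]},{"grip":0.1,"linear":[0,0,-2],"turn":[0,0,0]},{"grip":0.1,"linear":[0,0,-2],"turn":[0,0,0]}])

```text
time: 21.9
tool_pos: [0.5236, -0.3713, 0.1124]
tool_rot: [-3.141, -0.0, -1.573]
contact_force: [0.2, -0.1, -1.4]
opening: 0.0232
```

Run:
```python
from h import *
o=observe();print(o["tool_pos"],o["contact_force"])
s=read_camera("scene")[:,:,::-1];cv2.imwrite("pics/s11.png",cv2.resize(s[60:190,130:290],None,fx=4,fy=4,interpolation=cv2.INTER_CUBIC))
```

```text
[ 0.52362437 -0.37127807  0.11240226] [ 0.19321291 -0.11426894 -1.42148846]
```

View pics/s11.png

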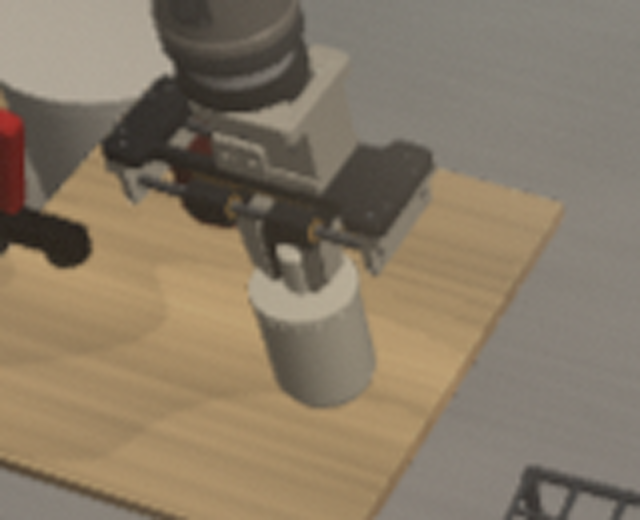

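The plate lies on the rim line and the height matches seated (0.1124 against 0.1123) with no jam. I'll feel for contact and then release.

Request:
apply_moves(increments=[{"grip":0.1,"linear":[0,0,-0.5],"turn":[0,0,0]},{"grip":0.1,"linear":[0,0,-0.8],"turn":[0,0,0]},{"grip":0.1,"linear":[0,0,-0.8],"turn":[0,0,0]}])

```text
time: 22.25
tool_pos: [0.5237, -0.3713, 0.1123]
tool_rot: [-3.141, -0.001, -1.573]
contact_force: [-0.9, 1.3, 5.1]
opening: 0.0232
```

Contact at 5 N and z held at 0.1123, so the lid is seated. Opening only a little so the fingers stay clear of everything, then straight up.

Request:
apply_moves(increments=[{"grip":0.6,"linear":[0,0,0],"turn":[0,0,0]},{"grip":0.6,"linear":[0,0,0],"turn":[0,0,0]},{"grip":0.6,"linear":[0,0,0],"turn":[0,0,0]},{"grip":0.6,"linear":[0,0,0],"turn":[0,0,0]},{"grip":0.6,"linear":[0,0,0],"turn":[0,0,0]},{"grip":0.6,"linear":[0,0,10],"turn":[0,0,0]},{"grip":0.6,"linear":[0,0,35],"turn":[0,0,0]},{"grip":0.6,"linear":[0,0,70],"turn":[0,0,0]},{"grip":0.6,"linear":[-20,20,100],"turn":[0,0,0]},{"grip":0.6,"linear":[-50,50,110],"turn":[0,0,0]}])

```text
time: 23.25
tool_pos: [0.4749, -0.3227, 0.2252]
tool_rot: [-3.136, -0.005, -1.573]
contact_force: [0.2, -0.7, -0.3]
opening: 0.0551
```

Request:
apply_moves(increments=[{"grip":0.6,"linear":[-20,50,0],"turn":[0,0,0]},{"grip":0.6,"linear":[-40,100,0],"turn":[0,0,0]},{"grip":0.6,"linear":[-60,150,0],"turn":[0,0,0]},{"grip":0.6,"linear":[-70,200,0],"turn":[0,0,0]},{"grip":0.6,"linear":[-70,220,0],"turn":[0,0,0]},{"grip":0.6,"linear":[-70,220,0],"turn":[0,0,0]},{"grip":0.6,"linear":[-70,220,0],"turn":[0,0,0]},{"grip":0.6,"linear":[-70,220,0],"turn":[0,0,0]}])

```text
time: 24.05
tool_pos: [0.4041, -0.1021, 0.2219]
tool_rot: [-3.141, -0.001, -1.573]
contact_force: [-0.6, -0.2, -0.7]
opening: 0.0547
```

Run:
```python
from h import *
o=observe();print(o["time"],o["tool_pos"],o["contact_force"],o["qvel"])
t=read_camera("top")[:,:,::-1];cv2.imwrite("pics/t12.png",t)
s=read_camera("scene")[:,:,::-1];cv2.imwrite("pics/s12.png",s)
a=cv2.resize(cv2.convertScaleAbs(t[190:260,440:520],alpha=1.6),None,fx=5,fy=5,interpolation=cv2.INTER_CUBIC)
b=cv2.resize(s[100:170,170:250],None,fx=5,fy=5,interpolation=cv2.INTER_CUBIC)
cv2.imwrite("pics/ab12.png",np.hstack([a,b]))
```

```text
24.05 [ 0.40405477 -0.10210103  0.22190596] [-0.5946023  -0.16539436 -0.68635442] [-0.01470204  0.01212577  0.00211254  0.00193522 -0.00137255  0.00212563]
```

View pics/ab12.png

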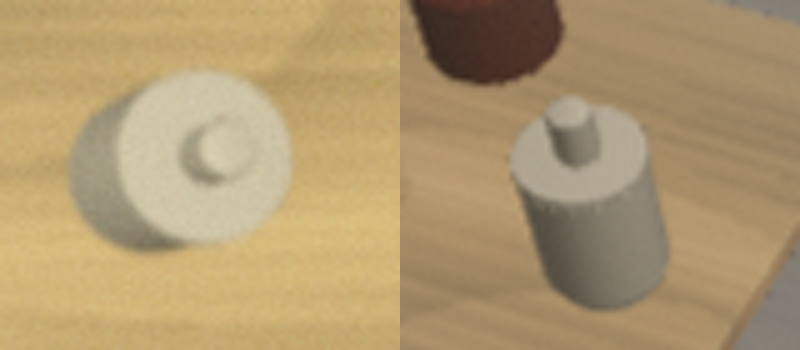

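View pics/s12.png

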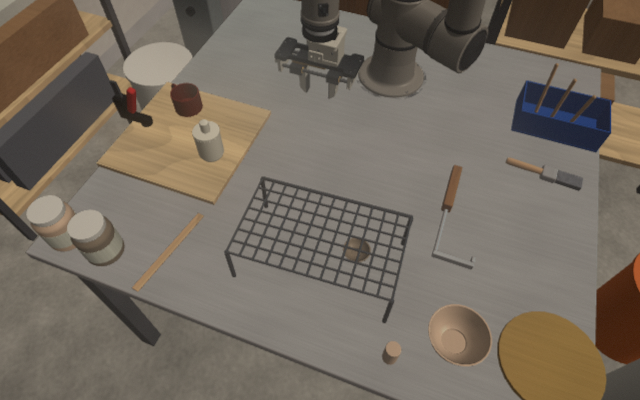

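The lid sits level on the jar with its plate flush on the rim. The hook lies flat on the open cart at about (450,215), and the arm is clear.

```bash
python3 -c "
from cell import *
print(hand_in())"
```

```text
the job is handed in; nothing more can be done
None
```

The lid is on the jar and the job is handed in, at about 24 s of the 61 s allowed. I carried the hook in over the knob, lowered it behind the lid and drew the lid fully into the open. I then laid the hook flat on the cart to the left of the rack and set the lid on the jar by its knob.

- **Seating:** the lid met the rim at the expected height (tool at 0.1123 m) with about 5 N of contact. The last pictures show its plate level on the rim.
- **Hook and arm:** the last scene picture shows the hook flat on the open cart, and the arm clear of everything.
- **Disagreements:** the top and scene cameras differed by 2–3 mm on the jar's position, but the scene and wrist views put lid and jar within about 1 mm of the same axis. One early move was refused for a missing field and resent. No check failed.

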